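Load the take-up reel of a stopped film rewinder

ROBOT

A 6-joint arm with a two-finger parallel gripper is mounted at the origin on a cart in front of the work surface, level with it; the furniture and walls round the work are solid. World frame = base frame: x ahead of the robot, y to its left, z up, the work surface at z = 0. Lengths are in m, angles in rad, forces in N, time in s.
With the tool pointing down it reaches from about 0.275 to 0.825 m from the base axis. Payload 5.2 kg.
Tool frame: the origin (TCP) lies on the centre line of the jaws, within the pads' length; the fingertips stand 11 mm ahead of it and the grasp point (between the pads) lies 8 mm behind it; z points along the fingers, y is the line along which they close (so a half turn about z gives the same grasp; the last joint's range is limited). The gripper opens to 93 mm and grips with 3 to 60 N. Pads are 15 mm wide; open, the fingers measure 128 mm over their backs; the gripper's body (75 mm by 188 mm) begins 65 mm behind the grasp point.
Start: joints at [-1.361, 0.259, 1.535, -0, 1.348, -0.203], TCP at [0.221, -0.504, 0.23] pointing down, gripper open.
Joint ranges: [-3.14, 3.14], [-0.91, 2.08], [0.19, 2.58], [-1.22, 4.36], [0.22, 2.71], [-3.12, 3.12]. Speed limits (rad/s): [2.57, 2.57, 3.14, 3.14, 3.14, 3.14].

INTERFACE

Orientations are given as a rotation vector (axis times angle).
In Python, from workcell import r, viewer gives the robot as it stands.
- The arm moves only by the tool drive_tool, never from a script. Its argument "series" is a list of rows, each an object of numbers: "tx", "ty", "tz": the shift along the tool's x, y, z in mm; "turn": the turn about the tool's z in rad. A call has 1 to 12 rows; each row is the pose to reach, as a shift and turn from the pose commanded when the call began, along the tool's axes at that moment; what a row does not reach only later rows make up. A row lasts 1/10 s, in which the tool goes at most 50 mm and 8.59 degrees, less where a joint would pass 70% of its speed; a pose out of reach is approached as far as the arm can. A call with a gripper value outside its range is refused whole. "grip" is the opening, from -1 (shut) to 1 (fully open), set as the call begins (left out, the last holds). The fingers move at their own pace and stop on an object; the grip force is fixed at half the most. Time passes only in rows, so rows that repeat a pose let the fingers close. It gives the time, the measured TCP pose, the force, the opening and the grip force at its end, in the units of the state.
- r.get_obs(): the state, without advancing time (a new reading comes with each control period).
- viewer.grab_frame(name): name is "scene" or "top"; returns (picture, depth): 480x640x3 uint8, red, green, blue; 480x640 float32, m along the optical axis (not along the pixel's ray), 0 where there is no reading.
- viewer.camera_model(name): a dict with "fx", "fy", "cx", "cy" (pixels), "dist" ([k1, k2, p1, p2, k3] as OpenCV has them; the pictures are not rectified), "position" and "orientation" of the camera in the world. Camera axes: x right, y down, z forward; pixel columns grow to the right and rows downward; lengths in m; the calibration is good to about 2 mm. A picture is of the moment at which its call begins. camera_model takes no time and is no camera call.
- r.finish_job(): hands the job in; it is judged then, once.
The state is a dict: "clock": time; "joints": joint angles; "joint_velocities": joint speeds; "joint_torque": joint torques, N m; "position": TCP position; "tcp_rot": TCP orientation; "contact_force": force on the tool from outside, world axes, zero at the start; "moment": the same for the moment, N m; "opening": finger opening in m; "gripper_force": force on a finger pad.
Only numpy, scipy, OpenCV 4.12 (cv2) and the standard library are available. Lean on these libraries where they do the work, as an engineer would, in place of code of your own. Each camera call takes 0.05 s, during which the arm holds its last target. There are 200 camera calls.

TASK

The film rewinder is to get its take-up reel. First press its mushroom stop button right down until it stays latched; with the machine stopped, put the small empty grey reel (like the full one on its left spindle) on the bare spindle so that it sits flat on the plate, and let go of it. Then turn the mushroom head clockwise (seen from above) until it springs back up, and leave the rewinder like that, ready to run; do not knock over the loupe or the film can.

Things in the scene. Friction and masses are not known exactly. Their poses are not given: they have to be found in the camera images.
- rewinder: bench film rewinder, fixed: low grey housing 120 (x) x 280 (y) x 50 mm high. Origin on the table under its middle; x to its back, y to its left end. On top: left spindle at (8, 95) mm with a full dark reel, 56 mm across, top 93 mm up; bare right spindle at (8, -95); mushroom stop button at (-30, 0); guide rollers 17 mm across at (44, 34) and (44, -34), tops 87 mm up
- spindle_seat (a point): centre of the top of the plate (53 mm across) at the foot of the bare right spindle, 59 mm above the table: here the underside of the reel's centre comes to rest. The spindle is a steel pin 10 mm thick, rising 39 mm above this point, its last 7 mm tapered to 4 mm
- stop_top (a point): centre of the top of the stop button's mushroom head, moving with it: 87 mm above the table when up, about 81 mm when latched. The head is round, 40 mm across; its straight rim, to be gripped, lies 7 to 18 mm below this point; below are a 24 mm neck and, on the housing, a black bezel 39 mm across, 5 mm high
- stop_stem (a joint): how far the mushroom button is pressed down, m: 0 up, 0.008 at the bottom stop. From 0.006 on a pawl catches it and it stays latched there when let go. Pressing to the bottom takes about 12 N
- stop_head (a joint): turn of the mushroom head, rad: 0 at rest, grows clockwise seen from above, up to 0.9. Beyond about 0.55 it draws the pawl back and a latched button is free to spring up; a light spring turns the head back to 0 when let go
- reel: small empty grey plastic film reel, like the full one on the rewinder, standing on its flange, axis upright: 56 mm across, 34 mm high, two 3 mm flanges on a 27 mm core with a 15 mm bore right through; 50 g. Origin at the centre of its underside, z up along its axis
- loupe: black and grey magnifier, 47 mm across, 42 mm high, standing upright near the work; origin at the centre of its underside
- film_can: film can with a lid, 34 mm across, 51 mm high, standing upright near the work; origin at the centre of its underside
Not all that is in view belongs to the job. Of the things shaped like the reel, the grey one is meant.

How it is judged:
On the way, in this order (a step that is already met when the one before it is completed fails the run):
1. the stop button is down and stays latched with the fingers off it (value of joint stop_stem above 0.0045 m and contact force between the fingers and rewinder below 0.3 N), for 0.2 s.
2. with the stop still latched, the reel sits on the bare spindle, flat on the plate, and is let go (value of joint stop_stem above 0.0045 m and horizontal distance between reel and spindle_seat below 0.005 m and z of reel in the frame of spindle_seat below 0.003 m and angle between reel's own z axis and vertical below 0.08 rad and contact force between the fingers and reel below 0.3 N), for 0.2 s.
At the end, for the whole second after the job is handed in: The stop button has sprung up again (within 1.5 mm of its top position, head turned back within 0.1 rad), and the reel is at rest on the right spindle, within 5 mm of its axis, within 3 mm of the plate and within 0.08 rad of upright (value of joint stop_stem below 0.0015 m and value of joint stop_head below 0.1 rad and horizontal distance between reel and spindle_seat below 0.005 m and z of reel in the frame of spindle_seat below 0.003 m and angle between reel's own z axis and vertical below 0.08 rad and linear speed of reel below 0.02 m/s); the robot touches nothing.
It fails at once if the loupe is knocked over (angle between loupe's own z axis and vertical above 0.6 rad).
It fails at once if the film can is knocked over (angle between film_can's own z axis and vertical above 0.6 rad).
It also fails if it takes over 48 s, if anything falls off the work surface, if the arm or the gripper's body presses on something with over 40 N, if the wrist force passes 120 N, or if a joint passes its speed limit or range.

## Working session

There is one attempt and no reset: what is moved stays moved. The work goes in short steps, Python scripts to look and compute and a tool call to move; the robot and the scene stay as the last step left them, time stands still between calls to the robot, and variables do not carry over. Pictures are saved under pics/ and viewed, at most 10 in all, crops included, and the job is handed in when it is done.

Besides the shell and the picture viewer there is one more tool, called after "Call:" in YAML: its name, and indented under it one key for each argument. drive_tool: Moves the arm, as the interface text tells. Its arguments: {"type":"object","properties":{"series":{"type":"array","items":{"type":"object","properties":{"tx":{"type":"number"},"ty":{"type":"number"},"tz":{"type":"number"},"turn":{"type":"number"}}}},"grip":{"type":"number"}},"required":["series"]}

```bash
ls; mkdir -p pics; cat > h.py <<'E'
import numpy as np, cv2
from scipy.spatial.transform import Rotation as R
from workcell import r, viewer
def cam(n):
    c=viewer.camera_model(n); K=np.array([[c['fx'],0,c['cx']],[0,c['fy'],c['cy']],[0,0,1.]])
    o=np.array(c['orientation']); Rm=o if o.shape==(3,3) else (R.from_rotvec(o).as_matrix() if o.size==3 else R.from_quat(o).as_matrix())
    return K,np.array(c['dist'],float),np.array(c['position']),Rm
def rays(n,px):
    K,d,p,Rm=cam(n); u=cv2.undistortPoints(np.array(px,float).reshape(-1,1,2),K,d).reshape(-1,2)
    return p,np.c_[u,np.ones(len(u))]@Rm.T
def onplane(n,px,z):
    p,v=rays(n,px); return p+v*((z-p[2])/v[:,2])[:,None]
def points(n,dep):
    h,w=dep.shape; g=np.stack(np.meshgrid(np.arange(w),np.arange(h)),-1).reshape(-1,2)
    p,v=rays(n,g); return (p+v*dep.reshape(-1,1)).reshape(h,w,3)
E
python3 - <<'E'
from h import *
for n in("scene","top"):
    im,d=viewer.grab_frame(n); cv2.imwrite(f'pics/{n}0.png',im[...,::-1]); np.save(f'{n}d.npy',d)
    print(n,viewer.camera_model(n))
print(r.get_obs())
E
```

```text
pics
scene {'fx': 612.7214370462431, 'fy': 612.7214370462431, 'cx': 318.89749125736995, 'cy': 248.82649509022374, 'dist': array([-0.01369842,  0.        ,  0.        ,  0.        ,  0.        ]), 'position': array([-0.27063001, -0.66118899,  0.58626836]), 'orientation': array([-1.82523994,  1.12708956, -0.6408145 ])}
top {'fx': 558.5729551441116, 'fy': 558.5729551441116, 'cx': 316.82951829943556, 'cy': 233.97747610621118, 'dist': array([-0.04094663,  0.        ,  0.        ,  0.        ,  0.        ]), 'position': array([ 0.35740227, -0.22196891,  0.92859513]), 'orientation': array([-1.94017926,  2.27938067, -0.23320527])}
{'clock': 0.1, 'joints': array([-1.36079572e+00,  2.59258364e-01,  1.53595665e+00, -1.11159808e-05,
        1.34798231e+00, -2.02817282e-01]), 'joint_velocities': array([ 0.00046106, -0.00281271, -0.00054049,  0.0004208 ,  0.00233779,
        0.00103992]), 'joint_torque': array([ 2.34715946e-03, -4.38214266e+01, -2.84643102e+01,  7.21920887e-02,
        3.62382573e-02, -4.44863952e-05]), 'position': array([ 0.22056649, -0.50333125,  0.22891396]), 'tcp_rot': array([-3.07333534e+00, -6.43533026e-01,  2.60659343e-05]), 'contact_force': array([0.09562653, 0.25351456, 0.32033526]), 'moment': array([-0.03287653,  0.03783305,  0.02188098]), 'gripper_force': 0.0, 'opening': 0.09339674785721232}
```

View pics/top0.png

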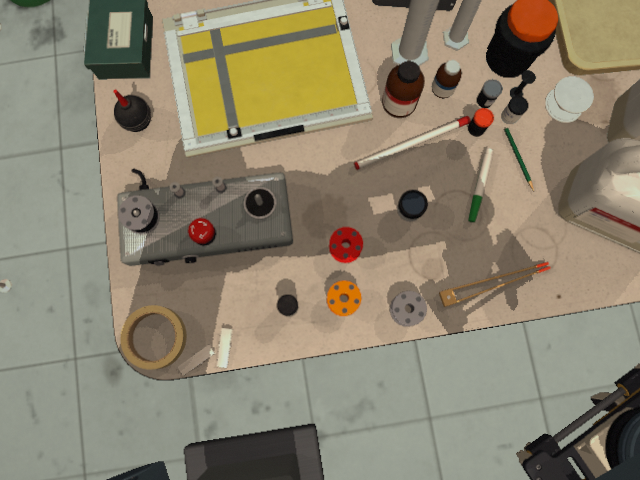

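View pics/scene0.png

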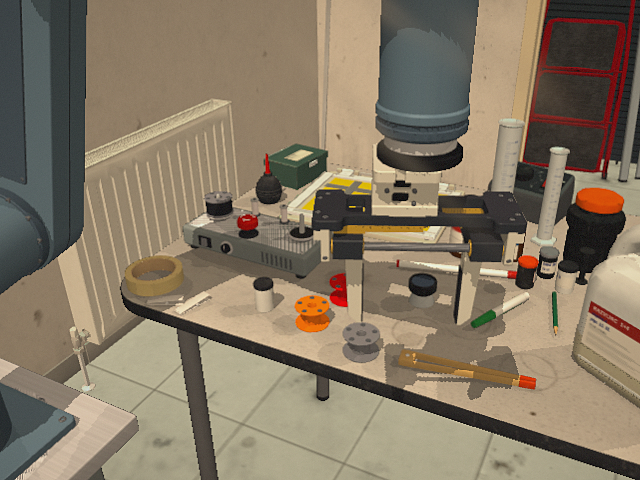

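Top view: reel-like things are the red one (346,245), orange (344,298), grey (408,308) and the full dark one on the rewinder (137,212). The description says grey, so (408,308). The stop button is at (202,231), the bare spindle at (260,203), the loupe at (413,205) and the film can at (288,305). In the scene view the grey reel is at (362,340), under the open gripper.

```bash
cat > m.py <<'E'
from h import *
im=cv2.imread('pics/top0.png'); d=np.load('topd.npy'); P=points('top',d)
def circ(mask,z,name):
    cs,_=cv2.findContours(mask.astype(np.uint8),cv2.RETR_EXTERNAL,cv2.CHAIN_APPROX_NONE)
    c=max(cs,key=cv2.contourArea); w=onplane('top',c.reshape(-1,2),z)[:,:2].astype(np.float32)
    (x,y),(a,b),_=cv2.fitEllipse(w*1000); print(name,round(x,1),round(y,1),'dia',round(a,1),round(b,1),'px',c.reshape(-1,2).mean(0).round())
def box(u,v,s=35):
    m=np.zeros(d.shape,bool); m[v-s:v+s,u-s:u+s]=1; return m
Z=P[...,2]
def med(u,v,s=3): return np.median(P[v-s:v+s+1,u-s:u+s+1].reshape(-1,3),0).round(4)
for u,v,n in((202,229,'stop'),(137,212,'full'),(260,203,'spin'),(397,312,'reel'),(413,203,'loupe'),(288,302,'can'),(230,240,'housing'),(450,380,'fl'),(300,340,'table')): print(n,med(u,v))
circ(box(408,308,30)&(Z>.028)&(Z<.04),.034,'reel')
circ(box(413,205,25)&(Z>.034)&(Z<.05),.042,'loupe')
circ(box(288,305,20)&(Z>.044)&(Z<.06),.051,'can')
circ(box(137,212,30)&(Z>.085)&(Z<.105),.093,'full')
hsv=cv2.cvtColor(im,cv2.COLOR_BGR2HSV)
red=((hsv[...,0]<8)|(hsv[...,0]>172))&(hsv[...,1]>130)
circ(red&box(202,231,20),.073,'stop@73'); circ(red&box(202,231,20)&(Z>.077),.08,'stop@80')
circ(box(260,203,25)&(Z>.0555)&(Z<.07),.059,'plate')
h=(Z>.044)&(Z<.055)&box(205,215,110)
cs,_=cv2.findContours(h.astype(np.uint8),0,1); c=max(cs,key=cv2.contourArea)
w=onplane('top',c.reshape(-1,2),.05)[:,:2].astype(np.float32)*1000
q=cv2.minAreaRect(w); print('housing',q,cv2.boxPoints(q).round(1).tolist())
a=im[270:345,370:450]; b=im[165:275,100:310]
s=cv2.resize(b,None,fx=3.5,fy=3.5,interpolation=2); t=cv2.resize(a,None,fx=2.5,fy=2.5,interpolation=2)
o=np.zeros((600,740,3),np.uint8); o[:s.shape[0],:s.shape[1]]=s[:,:740]; o[390:390+t.shape[0],:t.shape[1]]=t; cv2.imwrite('pics/crop.png',o)
E
python3 m.py
```

```text
stop [ 0.5698 -0.0718  0.0874]
full [0.611  0.0239 0.0939]
spin [ 0.6026 -0.1651  0.0613]
reel [ 0.3993 -0.3527  0.0348]
loupe [ 0.5697 -0.4115  0.0411]
can [ 0.4413 -0.1847  0.0504]
housing [ 0.5539 -0.1077  0.0515]
fl [ 0.2184 -0.5804 -0.7303]
table [ 0.3816 -0.1928  0.0004]
reel 403.5 -373.2 dia 53.9 54.4 px [409. 307.]
loupe 568.5 -410.6 dia 45.5 46.9 px [413. 204.]
can 438.0 -182.4 dia 32.2 32.9 px [287. 304.]
full 611.3 26.3 dia 53.6 56.2 px [136. 213.]
stop@73 571.3 -67.3 dia 38.7 42.6 px [201. 231.]
stop@80 571.2 -67.7 dia 36.9 37.8 px [201. 230.]
plate 606.0 -163.1 dia 49.1 51.1 px [259. 203.]
housing ((598.9510498046875, -68.76327514648438), (278.4132080078125, 118.98311614990234), 88.15194702148438) [[535.0, -206.0], [653.9000244140625, -209.8000030517578], [662.9000244140625, 68.5], [544.0, 72.30000305175781]]
```

View pics/crop.png

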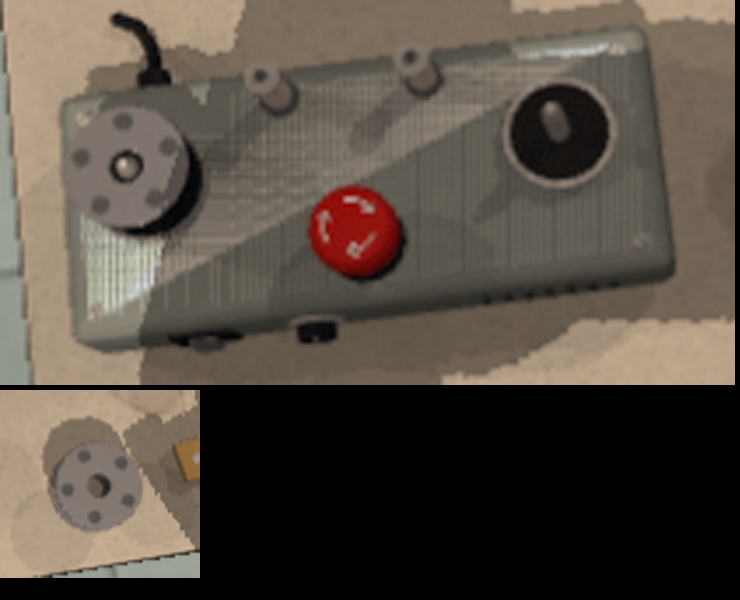

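The crop confirms it: the grey reel is empty with an open bore (crop 97,487). The button is at crop (355,230), and the bare pin on its plate is at crop (555,125). Sizes and heights match the description. The rewinder is yawed by about -0.03 rad. I'll move above the button with the gripper shut.

Call:
drive_tool:
  grip: -1
  series:
    - {"tx": 495,"ty": -259,"tz": 70,"turn": -1.157}
    - {"tx": 495,"ty": -259,"tz": 70,"turn": -1.157}
    - {"tx": 495,"ty": -259,"tz": 70,"turn": -1.157}
    - {"tx": 495,"ty": -259,"tz": 70,"turn": -1.157}
    - {"tx": 495,"ty": -259,"tz": 70,"turn": -1.157}
    - {"tx": 495,"ty": -259,"tz": 70,"turn": -1.157}
    - {"tx": 495,"ty": -259,"tz": 70,"turn": -1.157}
    - {"tx": 495,"ty": -259,"tz": 70,"turn": -1.157}
    - {"tx": 495,"ty": -259,"tz": 70,"turn": -1.157}
    - {"tx": 495,"ty": -259,"tz": 70,"turn": -1.157}
    - {"tx": 495,"ty": -259,"tz": 70,"turn": -1.157}
    - {"tx": 495,"ty": -259,"tz": 70,"turn": -1.157}

```text
clock: 1.3
position: [0.5717, -0.0638, 0.1584]
tcp_rot: [-2.217, -2.224, -0.001]
contact_force: [-0.6, -0.6, -0.8]
opening: 0.0024
gripper_force: 0.0
```

Call:
drive_tool:
  series:
    - {"tz": 30}
    - {"tz": 40}
    - {"tz": 40}
    - {"tz": 40}

```text
invalid input at $.series[0]: expected keys tx, ty, tz, turn
```

Call:
drive_tool:
  series:
    - {"tx": 0,"ty": 0,"tz": 30,"turn": 0}
    - {"tx": 0,"ty": 0,"tz": 40,"turn": 0}
    - {"tx": 0,"ty": 0,"tz": 40,"turn": 0}
    - {"tx": 0,"ty": 0,"tz": 40,"turn": 0}

```text
clock: 1.7
position: [0.5699, -0.0688, 0.12]
tcp_rot: [-2.224, -2.219, 0.0]
contact_force: [-0.2, 0.7, 1.2]
opening: 0.0001
gripper_force: 0.0
```

```bash
cat > st.py <<'E'
from h import *
o=r.get_obs(); M=R.from_rotvec(o['tcp_rot']).as_matrix()
print('t',o['clock'],'pos',(o['position']*1000).round(1),'psi',np.arctan2(M[1,0],M[0,0]).round(4),'tilt',np.arccos(-M[2,2]).round(4),'q6',o['joints'][5].round(2),'F',o['contact_force'].round(1),'open',(o['opening']*1000).round(1),'gf',round(float(o['gripper_force']),1))
E
python3 st.py
```

```text
Traceback (most recent call last):
  File "st.py", line 3, in <module>
    print('t',o['clock'],'pos',(o['position']*1000).round(1),'psi',np.arctan2(M[1,0],M[0,0]).round(4),'tilt',np.arccos(-M[2,2]).round(4),'q6',o['joints'][5].round(2),'F',o['contact_force'].round(1),'open',(o['opening']*1000).round(1),'gf',round(float(o['gripper_force']),1))
                                                                                                                                                                                                             ^^^^^^^^^^^^^^^^^^^^^^^^^
AttributeError: 'float' object has no attribute 'round'
```

Call:
drive_tool:
  series:
    - {"tx": 1,"ty": 0,"tz": 15,"turn": 0}
    - {"tx": 1,"ty": 0,"tz": 22,"turn": 0}
    - {"tx": 1,"ty": 0,"tz": 26,"turn": 0}
    - {"tx": 1,"ty": 0,"tz": 29,"turn": 0}
    - {"tx": 1,"ty": 0,"tz": 30,"turn": 0}
    - {"tx": 1,"ty": 0,"tz": 30.5,"turn": 0}

```text
clock: 2.3
position: [0.5706, -0.0678, 0.091]
tcp_rot: [2.222, 2.219, 0.001]
contact_force: [-3.5, 0.4, 8.4]
opening: 0.0003
gripper_force: 3.9
```

```bash
sed -i "s/(o\['opening'\]\*1000).round(1)/round(o['opening']*1000,1)/" st.py; python3 st.py
```

```text
t 2.3 pos [570.6 -67.8  91. ] psi 1.5693 tilt 0.0018 q6 -0.31 F [-3.5  0.4  8.4] open 0.3 gf 3.9
```

Call:
drive_tool:
  series:
    - {"tx": 0,"ty": 0,"tz": 1,"turn": 0}
    - {"tx": 0,"ty": 0,"tz": 1.5,"turn": 0}
    - {"tx": 0,"ty": 0,"tz": 1.5,"turn": 0}

```text
clock: 2.6
position: [0.5706, -0.0678, 0.0898]
tcp_rot: [2.222, 2.218, 0.001]
contact_force: [-3.0, 0.2, 8.6]
opening: -0.0001
gripper_force: 4.2
```

Call:
drive_tool:
  series:
    - {"tx": 0,"ty": 0,"tz": 1,"turn": 0}
    - {"tx": 0,"ty": 0,"tz": 1.5,"turn": 0}
    - {"tx": 0,"ty": 0,"tz": 1.5,"turn": 0}

```text
clock: 2.9
position: [0.5708, -0.0678, 0.0896]
tcp_rot: [2.221, 2.218, 0.001]
contact_force: [-6.8, 0.8, 17.3]
opening: 0.0005
gripper_force: 8.5
```

Call:
drive_tool:
  series:
    - {"tx": 0,"ty": 0,"tz": -40,"turn": 0}
    - {"tx": 0,"ty": 0,"tz": -80,"turn": 0}
    - {"tx": -40,"ty": -22,"tz": -80,"turn": 0}
    - {"tx": -305,"ty": -167,"tz": -80,"turn": 0}
    - {"tx": -305,"ty": -167,"tz": -80,"turn": 0}
    - {"tx": -305,"ty": -167,"tz": -80,"turn": 0}
    - {"tx": -305,"ty": -167,"tz": -80,"turn": 0}
    - {"tx": -305,"ty": -167,"tz": -80,"turn": 0}
    - {"tx": -305,"ty": -167,"tz": -80,"turn": 0}
    - {"tx": -305,"ty": -167,"tz": -80,"turn": 0}
    - {"tx": -305,"ty": -167,"tz": -80,"turn": 0}
  grip: 1

```text
clock: 4.0
position: [0.402, -0.3732, 0.1666]
tcp_rot: [2.226, 2.216, 0.0]
contact_force: [-0.0, 0.8, 0.0]
opening: 0.0838
gripper_force: 0.0
```

```bash
cat > m2.py <<'E'
from h import *
import sys
n=sys.argv[1]; im,d=viewer.grab_frame('top'); cv2.imwrite(f'pics/top{n}.png',im[...,::-1])
im=im[...,::-1]; P=points('top',d)
print('stop z',np.median(P[227:233,199:205,2]).round(4))
hsv=cv2.cvtColor(np.ascontiguousarray(im),cv2.COLOR_BGR2HSV)
red=((hsv[...,0]<8)|(hsv[...,0]>172))&(hsv[...,1]>130); red[:210]=0; red[255:]=0; red[:,:180]=0; red[:,225:]=0
cs,_=cv2.findContours(red.astype(np.uint8),0,1); c=max(cs,key=cv2.contourArea)
w=onplane('top',c.reshape(-1,2),.07)[:,:2].astype(np.float32)*1000; print('head',cv2.fitEllipse(w))
m=P[...,2]; s=(m>.078)&(m<.105); s[:185]=0; s[218:]=0; s[:,:240]=0; s[:,280:]=0
q=P[s]; print('pin pts',len(q),(q.mean(0)*1000).round(1) if len(q) else '', 'top', (q[q[:,2]>.093].mean(0)*1000).round(1) if len(q) else '')
u=np.argwhere(s); print('pin px',u.min(0),u.max(0))
E
python3 m2.py 1; python3 st.py
```

```text
stop z 0.0817
head ((570.7106323242188, -67.59691619873047), (37.92426681518555, 42.298133850097656), 125.95243835449219)
pin pts 37 [ 604.4 -163.2   92.6] top [ 605.1 -162.7   96.2]
pin px [195 254] [201 260]
t 4.05 pos [ 402.7 -371.8  166.5] psi 1.568 tilt 0.0006 q6 -0.95 F [ 0.6  0.3 -0.4] open 87.8 gf 0.0
```

Call:
drive_tool:
  series:
    - {"tx": -1,"ty": 1,"tz": 45,"turn": 0}
    - {"tx": -1,"ty": 1,"tz": 90,"turn": 0}
    - {"tx": -1,"ty": 1,"tz": 120,"turn": 0}
    - {"tx": -1,"ty": 1,"tz": 140,"turn": 0}
    - {"tx": -1,"ty": 1,"tz": 150,"turn": 0}
    - {"tx": -1,"ty": 1,"tz": 153,"turn": 0}
    - {"tx": -1,"ty": 1,"tz": 153,"turn": 0}
    - {"tx": -1,"ty": 1,"tz": 153,"turn": 0}

```text
clock: 4.85
position: [0.4047, -0.3733, 0.0144]
tcp_rot: [2.22, 2.219, -0.001]
contact_force: [-0.3, 0.5, 1.2]
opening: 0.0931
gripper_force: 0.0
```

```bash
python3 st.py
```

```text
t 4.85 pos [ 404.7 -373.3   14.4] psi 1.5704 tilt 0.0023 q6 -0.95 F [-0.3  0.5  1.2] open 93.1 gf 0.0
```

Call:
drive_tool:
  series:
    - {"tx": 0,"ty": 0,"tz": 1,"turn": 0}
    - {"tx": 0,"ty": 0,"tz": 1,"turn": 0}
    - {"tx": 0,"ty": 0,"tz": 1,"turn": 0}
    - {"tx": 0,"ty": 0,"tz": 1,"turn": 0}
    - {"tx": 0,"ty": 0,"tz": 1,"turn": 0}
    - {"tx": 0,"ty": 0,"tz": 1,"turn": 0}
    - {"tx": 0,"ty": 0,"tz": 1,"turn": 0}
    - {"tx": 0,"ty": 0,"tz": 1,"turn": 0}
  grip: -1

```text
clock: 5.65
position: [0.4038, -0.3729, 0.0123]
tcp_rot: [2.222, 2.22, -0.0]
contact_force: [-0.8, -0.2, 2.1]
opening: 0.0564
gripper_force: 30.0
```

```bash
python3 st.py
```

```text
t 5.65 pos [ 403.8 -372.9   12.3] psi 1.5698 tilt 0.0001 q6 -0.95 F [-0.8 -0.2  2.1] open 56.4 gf 30.0
```

Call:
drive_tool:
  series:
    - {"tx": 0,"ty": 0,"tz": -30,"turn": 0}
    - {"tx": 0,"ty": 0,"tz": -70,"turn": 0}
    - {"tx": 0,"ty": 0,"tz": -110,"turn": 0}
    - {"tx": 0,"ty": 0,"tz": -130,"turn": 0}
    - {"tx": 210,"ty": 201,"tz": -130,"turn": 0}
    - {"tx": 210,"ty": 201,"tz": -130,"turn": 0}
    - {"tx": 210,"ty": 201,"tz": -130,"turn": 0}
    - {"tx": 210,"ty": 201,"tz": -130,"turn": 0}
    - {"tx": 210,"ty": 201,"tz": -130,"turn": 0}
    - {"tx": 210,"ty": 201,"tz": -130,"turn": 0}
    - {"tx": 210,"ty": 201,"tz": -130,"turn": 0}
    - {"tx": 210,"ty": 201,"tz": -130,"turn": 0}

```text
clock: 6.85
position: [0.6052, -0.1619, 0.1415]
tcp_rot: [-2.219, -2.223, 0.001]
contact_force: [-0.3, 0.4, -0.1]
opening: 0.0559
gripper_force: 30.0
```

```bash
python3 st.py; python3 - <<'E'
from h import *
im,d=viewer.grab_frame('scene'); np.save('sd.npy',d); cv2.imwrite('pics/s2f.png',im[...,::-1])
cv2.imwrite('pics/s2.png',cv2.resize(im[130:330,200:400,::-1],None,fx=3,fy=3,interpolation=2))
E
```

```text
t 6.85 pos [ 605.2 -161.9  141.5] psi 1.5724 tilt 0.0012 q6 -0.44 F [-0.3  0.4 -0.1] open 55.9 gf 30.0
```

View pics/s2.png

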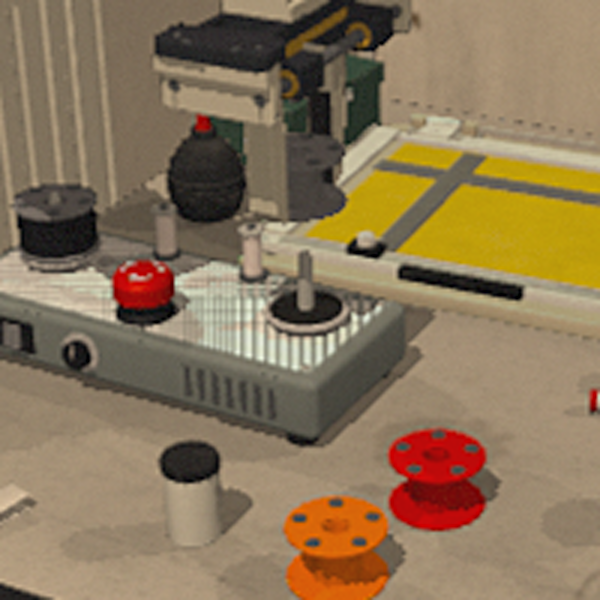

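The reel is held upright (crop 315,175), above and behind the pin (tip at crop 305,252) in this oblique view. I'll check the lateral alignment numerically in the scene camera.

```bash
python3 - <<'E'
from h import *
im=cv2.imread('pics/s2f.png'); d=np.load('sd.npy'); P=points('scene',d); K,dist,p,Rm=cam('scene')
def proj(X): return cv2.projectPoints(np.array(X,float),cv2.Rodrigues(Rm.T)[0],-Rm.T@p,K,dist)[0].reshape(-1,2)
print('pin pred px tip,foot',proj([[.6052,-.1633,.097],[.6052,-.1633,.062]]).round(1))
for v in (217,222,227): print(v,'pin cols obs',[ (u,int(im[v,u].mean())) for u in range(296,309)])
th=np.linspace(0,2*np.pi,180)
for z in(.1292,.1602):
    c=proj(np.c_[.6052+.028*np.cos(th),-.1630+.028*np.sin(th),np.full(180,z)]); print('reel pred z',z,'umax',c[np.argmax(c[:,0])].round(1),'vmax',c[np.argmax(c[:,1])].round(1))
# observed reel: points with z range and near
m=(np.abs(P[...,0]-.605)<.04)&(np.abs(P[...,1]+.163)<.035)&(P[...,2]>.122)&(P[...,2]<.168)
u=np.argwhere(m); print('obs reel rows',u.min(0),u.max(0))
for v in range(u.min(0)[0],u.max(0)[0]+1,1):
    c=np.where(m[v])[0]
    if len(c): print(v,c.max(),end='; ')
E
```

```text
pin pred px tip,foot [[300.2 214.8]
 [300.8 231.8]]
217 pin cols obs [(296, 151), (297, 157), (298, 161), (299, 115), (300, 81), (301, 96), (302, 97), (303, 85), (304, 137), (305, 159), (306, 153), (307, 154), (308, 156)]
222 pin cols obs [(296, 94), (297, 97), (298, 94), (299, 83), (300, 81), (301, 90), (302, 95), (303, 91), (304, 119), (305, 133), (306, 132), (307, 134), (308, 138)]
227 pin cols obs [(296, 65), (297, 53), (298, 33), (299, 103), (300, 130), (301, 127), (302, 123), (303, 113), (304, 71), (305, 32), (306, 41), (307, 39), (308, 55)]
reel pred z 0.1292 umax [315.  198.3] vmax [298.4 205.3]
reel pred z 0.1602 umax [314.7 182.4] vmax [297.8 189. ]
obs reel rows [172 283] [203 315]
172 302; 173 312; 174 313; 175 312; 176 313; 177 313; 178 314; 179 314; 180 314; 181 314; 182 313; 183 313; 184 313; 185 312; 186 312; 187 313; 188 312; 189 312; 190 311; 191 311; 192 312; 193 313; 194 314; 195 314; 196 315; 197 314; 198 314; 199 313; 200 312; 201 310; 202 307; 203 302;
```

Call:
drive_tool:
  series:
    - {"tx": -1,"ty": 0,"tz": 15,"turn": 0}
    - {"tx": -1,"ty": 0,"tz": 28,"turn": 0}
    - {"tx": -1,"ty": 0,"tz": 36,"turn": 0}
    - {"tx": -1,"ty": 0,"tz": 41,"turn": 0}
    - {"tx": -1,"ty": 0,"tz": 45,"turn": 0}
    - {"tx": -1,"ty": 0,"tz": 45,"turn": 0}

```text
clock: 7.5
position: [0.6048, -0.1641, 0.0967]
tcp_rot: [-2.222, -2.219, 0.0]
contact_force: [0.5, -0.4, -0.5]
opening: 0.0565
gripper_force: 30.0
```

```bash
python3 st.py
```

```text
t 7.5 pos [ 604.8 -164.1   96.7] psi 1.5694 tilt 0.0008 q6 -0.44 F [ 0.5 -0.4 -0.5] open 56.5 gf 30.0
```

Call:
drive_tool:
  series:
    - {"tx": 0,"ty": 0,"tz": 8,"turn": 0}
    - {"tx": 0,"ty": 0,"tz": 15,"turn": 0}
    - {"tx": 0,"ty": 0,"tz": 20,"turn": 0}
    - {"tx": 0,"ty": 0,"tz": 23,"turn": 0}
    - {"tx": 0,"ty": 0,"tz": 24.5,"turn": 0}
    - {"tx": 0,"ty": 0,"tz": 24.5,"turn": 0}

```text
clock: 8.1
position: [0.605, -0.1639, 0.0724]
tcp_rot: [-2.222, -2.22, 0.0]
contact_force: [-0.4, 0.7, -1.1]
opening: 0.0564
gripper_force: 30.0
```

```bash
python3 st.py
```

```text
t 8.1 pos [ 605.  -163.9   72.4] psi 1.5698 tilt 0.0004 q6 -0.44 F [-0.4  0.7 -1.1] open 56.4 gf 30.0
```

Call:
drive_tool:
  series:
    - {"tx": 0,"ty": 0,"tz": 0.5,"turn": 0}
    - {"tx": 0,"ty": 0,"tz": 0.5,"turn": 0}
    - {"tx": 0,"ty": 0,"tz": 0.5,"turn": 0}
    - {"tx": 0,"ty": 0,"tz": 0.5,"turn": 0}
    - {"tx": 0,"ty": 0,"tz": 0.5,"turn": 0}
    - {"tx": 0,"ty": 0,"tz": -15,"turn": 0}
    - {"tx": 0,"ty": 0,"tz": -45,"turn": 0}
    - {"tx": 0,"ty": 0,"tz": -85,"turn": 0}
    - {"tx": 0,"ty": 0,"tz": -85,"turn": 0}
    - {"tx": 0,"ty": 0,"tz": -85,"turn": 0}
  grip: 1

```text
clock: 9.1
position: [0.6057, -0.1643, 0.1588]
tcp_rot: [2.221, 2.219, 0.001]
contact_force: [-0.9, 0.3, -0.4]
opening: 0.0931
gripper_force: 0.0
```

```bash
python3 st.py; python3 - <<'E'
from h import *
im,d=viewer.grab_frame('scene'); P=points('scene',d)
m=(np.hypot(P[...,0]-.605,P[...,1]+.1635)<.027)&(P[...,2]>.086)&(P[...,2]<.0965)
q=P[m]; A=np.c_[q[:,:2]-q[:,:2].mean(0),np.ones(len(q))]; s=np.linalg.lstsq(A,q[:,2],rcond=None)[0]; print(len(q),'top plane slope,z',s.round(4))
cv2.imwrite('pics/s3.png',cv2.resize(im[130:330,200:400,::-1],None,fx=3,fy=3,interpolation=2))
E
```

```text
t 9.1 pos [ 605.7 -164.3  158.8] psi 1.5699 tilt 0.0027 q6 -0.44 F [-0.9  0.3 -0.4] open 93.1 gf 0.0
260 top plane slope,z [0.0076 0.0079 0.0949]
```

View pics/s3.png

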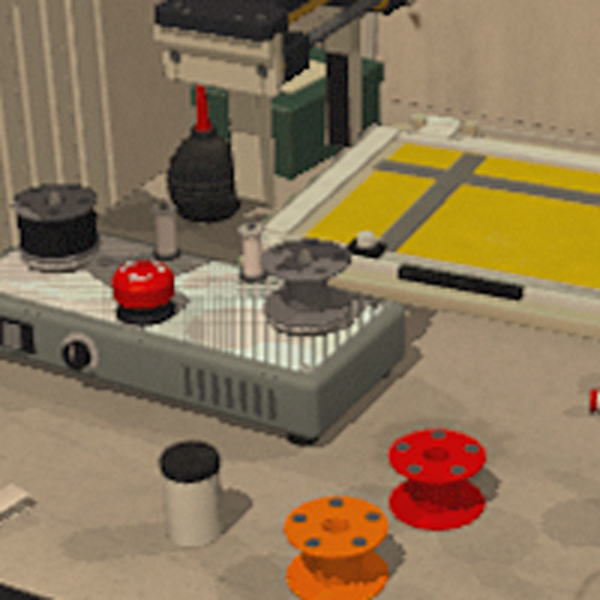

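The reel is seated flat on the plate (crop 307,285) and clear of the fingers, with the button still latched. Next is the mushroom head.

Call:
drive_tool:
  series:
    - {"tx": 40,"ty": -15,"tz": 0,"turn": -0.14}
    - {"tx": 80,"ty": -29,"tz": 0,"turn": -0.28}
    - {"tx": 97,"ty": -35,"tz": 0,"turn": -0.4}
    - {"tx": 97,"ty": -35,"tz": 0,"turn": -0.4}
    - {"tx": 97,"ty": -35,"tz": 20,"turn": -0.4}
    - {"tx": 97,"ty": -35,"tz": 50,"turn": -0.4}
    - {"tx": 97,"ty": -35,"tz": 70,"turn": -0.4}
    - {"tx": 97,"ty": -35,"tz": 82,"turn": -0.4}
    - {"tx": 97,"ty": -35,"tz": 86,"turn": -0.4}
    - {"tx": 97,"ty": -35,"tz": 86,"turn": -0.4}

```text
clock: 10.15
position: [0.5701, -0.0674, 0.071]
tcp_rot: [-1.738, -2.616, 0.001]
contact_force: [-0.5, -0.1, 0.9]
opening: 0.0932
gripper_force: 0.0
```

```bash
python3 st.py
```

```text
t 10.15 pos [570.1 -67.4  71. ] psi 1.9685 tilt 0.0012 q6 -0.71 F [-0.5 -0.1  0.9] open 93.2 gf 0.0
```

Call:
drive_tool:
  series:
    - {"tx": 0,"ty": 0,"tz": 0,"turn": 0}
    - {"tx": 0,"ty": 0,"tz": 0,"turn": 0}
    - {"tx": 0,"ty": 0,"tz": 0,"turn": 0}
    - {"tx": 0,"ty": 0,"tz": 0,"turn": 0}
    - {"tx": 0,"ty": 0,"tz": 0,"turn": 0}
    - {"tx": 0,"ty": 0,"tz": 0,"turn": 0}
    - {"tx": 0,"ty": 0,"tz": 0,"turn": 0}
    - {"tx": 0,"ty": 0,"tz": 0,"turn": 0}
    - {"tx": 0,"ty": 0,"tz": 0,"turn": 0}
    - {"tx": 0,"ty": 0,"tz": 0,"turn": 0}
  grip: -1

```text
clock: 11.15
position: [0.5699, -0.067, 0.0717]
tcp_rot: [-1.737, -2.617, 0.001]
contact_force: [-1.1, -0.3, 2.8]
opening: 0.0381
gripper_force: 30.0
```

```bash
python3 st.py
```

```text
t 11.15 pos [569.9 -67.   71.7] psi 1.9699 tilt 0.0006 q6 -0.71 F [-1.1 -0.3  2.8] open 38.1 gf 30.0
```

Call:
drive_tool:
  series:
    - {"tx": 0,"ty": 0,"tz": 0,"turn": 0.12}
    - {"tx": 0,"ty": 0,"tz": 0,"turn": 0.24}
    - {"tx": 0,"ty": 0,"tz": 0,"turn": 0.36}
    - {"tx": 0,"ty": 0,"tz": 0,"turn": 0.48}
    - {"tx": 0,"ty": 0,"tz": 0,"turn": 0.6}
    - {"tx": 0,"ty": 0,"tz": 0,"turn": 0.7}
    - {"tx": 0,"ty": 0,"tz": 0,"turn": 0.76}
    - {"tx": 0,"ty": 0,"tz": 0,"turn": 0.76}

```text
clock: 11.95
position: [0.5708, -0.067, 0.0725]
tcp_rot: [2.584, 1.784, 0.002]
contact_force: [-0.9, 0.4, 5.4]
opening: 0.0378
gripper_force: 30.0
```

```bash
python3 st.py; python3 -c "
from h import *
print(r.get_obs()['moment'])"
```

```text
t 11.95 pos [570.8 -67.   72.5] psi 1.2083 tilt 0.0016 q6 0.05 F [-0.9  0.4  5.4] open 37.8 gf 30.0
[0.00214503 0.23583549 0.1030935 ]
```

Call:
drive_tool:
  series:
    - {"tx": 0,"ty": 0,"tz": -3,"turn": 0}
    - {"tx": 0,"ty": 0,"tz": -6,"turn": 0}
    - {"tx": 0,"ty": 0,"tz": -7,"turn": 0}
    - {"tx": 0,"ty": 0,"tz": -7,"turn": 0}

```text
clock: 12.35
position: [0.5707, -0.0671, 0.0776]
tcp_rot: [2.584, 1.786, 0.001]
contact_force: [3.6, -1.3, -8.7]
opening: 0.0381
gripper_force: 30.0
```

Call:
drive_tool:
  series:
    - {"tx": 0,"ty": 0,"tz": 0,"turn": 0}
    - {"tx": 0,"ty": 0,"tz": 0,"turn": 0}
    - {"tx": 0,"ty": 0,"tz": 0,"turn": 0}
    - {"tx": 0,"ty": 0,"tz": 0,"turn": 0}
    - {"tx": 0,"ty": 0,"tz": -10,"turn": 0}
    - {"tx": 0,"ty": 0,"tz": -40,"turn": 0}
    - {"tx": 0,"ty": 0,"tz": -85,"turn": 0}
    - {"tx": 0,"ty": 0,"tz": -130,"turn": 0}
    - {"tx": -50,"ty": -50,"tz": -150,"turn": 0}
    - {"tx": -100,"ty": -100,"tz": -150,"turn": 0}
    - {"tx": -100,"ty": -100,"tz": -150,"turn": 0}
    - {"tx": -100,"ty": -100,"tz": -150,"turn": 0}
  grip: 0.5

```text
clock: 13.55
position: [0.4376, -0.1262, 0.2301]
tcp_rot: [2.586, 1.782, -0.002]
contact_force: [-0.3, 0.0, 0.4]
opening: 0.0699
gripper_force: 0.0
```

```bash
python3 st.py; python3 m2.py 4; python3 - <<'E'
import cv2
from h import *
im,d=viewer.grab_frame('scene'); P=points('scene',d)
s=im[130:330,200:400,::-1]; t=cv2.imread('pics/top4.png')[140:340,90:290]
cv2.imwrite('pics/f4.png',cv2.resize(np.hstack([s,t]),None,fx=2,fy=2,interpolation=2))
E
```

```text
t 13.55 pos [ 437.6 -126.2  230.1] psi 1.207 tilt 0.0015 q6 -0.16 F [-0.3  0.   0.4] open 69.9 gf 0.0
stop z 0.6252Traceback (most recent call last):
  File "m2.py", line 8, in <module>
    cs,_=cv2.findContours(red.astype(np.uint8),0,1); c=max(cs,key=cv2.contourArea)
                                                       ~~~^^^^^^^^^^^^^^^^^^^^^^^^
ValueError: max() iterable argument is empty
```

View pics/f4.png

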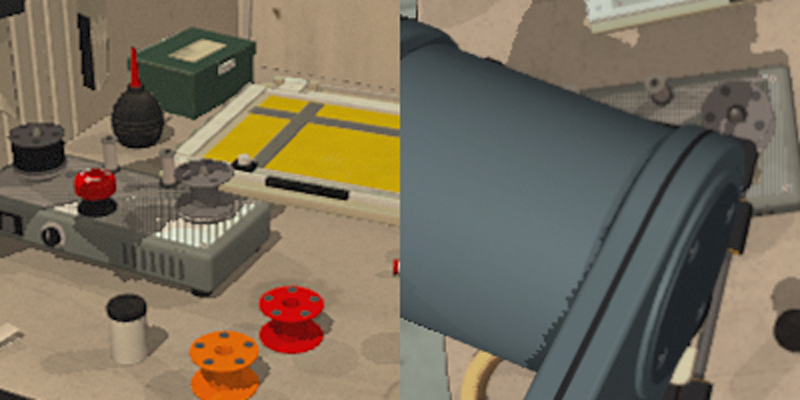

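The button looks raised (left half 95,185, neck now visible) and the reel is in place (205,190). The arm hides the top view, so I'll move aside to confirm.

Call:
drive_tool:
  series:
    - {"tx": -234,"ty": 89,"tz": 0,"turn": 0}
    - {"tx": -234,"ty": 89,"tz": 0,"turn": 0}
    - {"tx": -234,"ty": 89,"tz": 0,"turn": 0}
    - {"tx": -234,"ty": 89,"tz": 0,"turn": 0}
    - {"tx": -234,"ty": 89,"tz": 0,"turn": 0}
    - {"tx": -234,"ty": 89,"tz": 0,"turn": 0}
    - {"tx": -234,"ty": 89,"tz": 0,"turn": 0}
    - {"tx": -234,"ty": 89,"tz": 0,"turn": 0}

```text
clock: 14.45
position: [0.4427, -0.3741, 0.2283]
tcp_rot: [-2.582, -1.787, -0.001]
contact_force: [-0.2, -0.0, -0.1]
opening: 0.0703
gripper_force: 0.0
```

```bash
python3 st.py; python3 m2.py 5; python3 - <<'E'
import cv2
t=cv2.imread('pics/top5.png')[150:350,90:340]; cv2.imwrite('pics/f5.png',cv2.resize(t,None,fx=3,fy=3,interpolation=2))
E
```

```text
t 14.45 pos [ 442.7 -374.1  228.3] psi 1.2111 tilt 0.0014 q6 -0.53 F [-0.2 -0.  -0.1] open 70.3 gf 0.0
stop z 0.087
head ((572.0990600585938, -66.71780395507812), (38.70809555053711, 42.576480865478516), 125.9398193359375)
pin pts 851 [ 603.7 -163.9   93.8] top [ 603.2 -164.5   94.7]
pin px [185 240] [213 275]
```

View pics/f5.png

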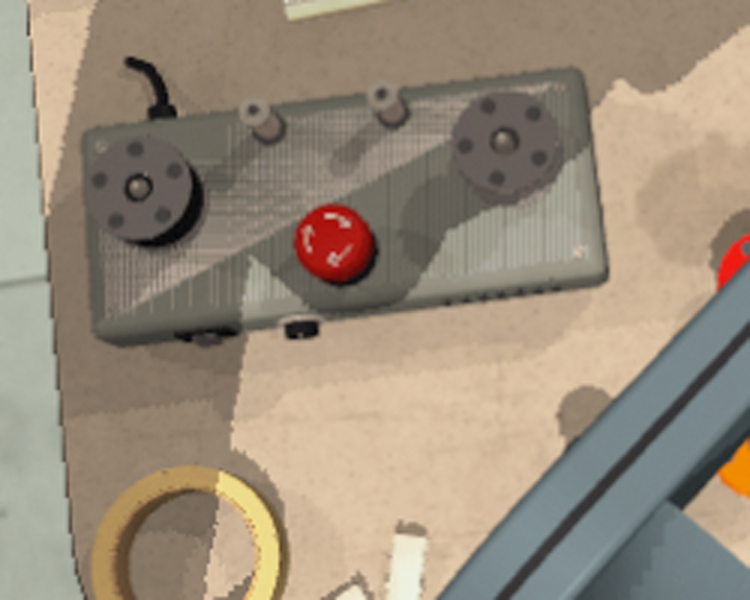

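The button top is back at 87 mm with its arrows at rest (crop 335,243), and the reel is centred on the pin (crop 505,143) with its top at 93.8 mm. Handing in.

```bash
python3 -c "
from h import *
print(r.finish_job())"
```

```text
the job is handed in; nothing more can be done
None
```

The job is handed in, though no verdict came back: I latched the stop, seated the grey reel flat on the right spindle and let it go, then turned the head until the button sprang back up (top at 87 mm), without knocking anything over.

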